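Find the bar that rocks and quarantine it

ROBOT

A 7-joint arm with a two-finger parallel gripper is mounted at the origin on a cart in front of the work surface, level with it; the furniture and walls round the work are solid. World frame = base frame: x ahead of the robot, y to its left, z up, the work surface at z = 0. Lengths are in m, angles in rad, forces in N, time in s.
With the tool pointing down it reaches from about 0.425 to 0.825 m from the base axis. Payload 3.6 kg.
Tool frame: the origin (TCP) lies where the fingers leave the gripper's body, on its centre line; the fingertips stand 73 mm ahead of it and the grasp point (between the pads) lies 54 mm ahead of it; z points along the fingers, y is the line along which they close (so a half turn about z gives the same grasp; the last joint's range is limited). The gripper opens to 85 mm and grips with 20 to 120 N. Pads are 22 mm wide; open, the fingers measure 114 mm over their backs; the gripper's body (76 mm by 85 mm) begins 54 mm behind the grasp point. The pads swing forward as they close: fully open they stand 13 mm farther back than shut.
Start: joints at [-1.296, 0.615, -0.013, 1.423, 0.008, 1.103, -0.04], TCP at [0.193, 0.621, 0.304] pointing down, gripper open.
Joint ranges: [-3.12, 3.12], [-0.3, 2.06], [-1.34, 1.32], [0.26, 2.42], [-1.36, 4.5], [0.01, 1.98], [-2.84, 2.84]. Speed limits (rad/s): [2.79, 2.79, 3.14, 3.14, 3.14, 3.14, 3.14].

INTERFACE

Orientations are given as a unit quaternion [x, y, z, w].
In Python, from station import arm, snapshot, camera_info, ticket gives the robot as it stands. Calls block until the motion is done:
- arm.movep(position, orientation): joint-space move of the TCP to a pose.
- arm.line_to(position, velocity=0.15, ori=None): straight line of the TCP; ori=None keeps the orientation; velocity is the mean speed in m/s.
- arm.move_j(angles): joint-space move.
- arm.move_gripper(opening, effort=None): opening from 0.0 (shut) to 1.0 (fully open); effort is the grip in N (None keeps the last); returns when the fingers have stopped.
- arm.pause(seconds).
- arm.ik(position, orientation): joint angles nearest the present ones, or None.
- snapshot(name): name is "side" or "top" or "wrist"; returns the picture (384x512x3 uint8, blue, green, red); there is no depth.
- camera_info(name): a dict with "fx", "fy", "cx", "cy" (pixels), "R" (3x3) and "t" (3): a world point X has camera coordinates R X + t; the wrist camera has in their place "T_tool_cam" (4x4, takes a point from camera to tool coordinates, whose origin is the TCP and whose axes are the flange's). Camera axes: x right, y down, z forward; pixel columns grow to the right and rows downward; lengths in m; the calibration is good to about 2 mm. The wrist camera is an equidistant fisheye: a pixel r from the principal point sees the ray r / f radians off the axis. A picture is of the moment at which its call begins: read the wrist's pose just before it. camera_info takes no time and is no camera call.
A pose or a line that the arm cannot do raises arm.MotionError and nothing moves.
- ticket.finish_job(): hands the job in; it is judged then, once.
Readings, each from a call of its own:
- arm.read_time(): time.
- arm.read_joint_positions(): joint angles.
- arm.read_dq(): joint speeds.
- arm.read_effort(): joint torques, N m.
- arm.read_tool_pos(): TCP position.
- arm.read_eef_rot(): TCP orientation.
- arm.read_ft_force(): force on the tool from outside, world axes, zero at the start.
- arm.read_wrist_torque(): the same for the moment, N m.
- arm.read_opening(): opening from 0.0 (shut) to 1.0 (fully open).
- arm.read_finger_force(): force on a finger pad.
Only numpy, scipy, OpenCV 4.12 (cv2) and the standard library are available. Lean on these libraries where they do the work, as an engineer would, in place of code of your own. Each camera call takes 0.05 s, during which the arm holds its last target. There are 200 camera calls.

TASK

One of the three flat steel bars on the levelling plate is bent: it rocks when pressed down near one of its ends, while the two others stand steady at both ends. Press the bars near their ends, where they lie, until you have felt one rock; then lift that bar off and lay it, without dropping it, flat and lengthwise up the slope on the bed of the sloping tray, and let go. Leave the two steady bars where they lie on the plate, and do not shift the cup, the tape measure or the tin.

Things in the scene. Friction and masses are not known exactly. Their poses are not given: they have to be found in the camera images.
- bar_1: rusty flat steel bar, 129 mm long (its y axis), 40 mm wide (x), 11.5 mm thick in all, 0.2 to 0.4 kg; lies flat and level on the plate. Origin at mid length and width, 8 mm below its top face and 3.5 mm above its lowest face; z up. It may be any one of the three that is bent (see plate)
- bar_2: as bar_1, looks the same
- bar_3: as bar_1, looks the same
- plate: fixed bare steel plate, 200 (x) x 280 (y) x 10 mm; origin at the centre of its underside. All bars lie level at one height on it. The bent bar's underside clears it by 3.5 mm from 15 mm past mid length to one end (either): pressed there near the end with 1 to 2 N, it tips down 3 mm (0.07 rad), and rights itself when let go; its other end is firm, as are both ends of the others
- tray_bed (a point): centre of the bed's upper face in a fixed grey sheet-metal tray, 66 mm above the table. Bed 170 mm long (x, up the slope), 138 mm wide (y), 30 deg from level; z is its normal, leaning to the tray's low end. A lip at the low end (inner face x = -85 mm) stands 14 mm above the bed, side edges 10 mm; the top end is open. A bar may slide slowly to the lip
- steel_cup: steel cup, 65 mm across, 64 mm high, bystander on the table; origin at the centre of its underside
- tape_measure: yellow tape measure, 33x81x64 mm, bystander on the table; origin at the centre of its underside
- gel_tin: round tin with black lid, 66 mm across, 54 mm high, bystander on the table; origin at the centre of its underside

How it is judged:
On the way, in this order (a step that is already met when the one before it is completed fails the run):
1. the bent bar, lying on the plate, is made to rock by pressing its raised end (angle between bar_2's own z axis and vertical between 0.035 and 0.12 rad and contact force between the fingers and bar_2 above 0.5 N and contact force between bar_2 and plate above 0.2 N and z of bar_2 in the frame of plate below 0.018 m), for 0.1 s.
2. the bent bar lies on the tray's bed (z of bar_2 in the frame of tray_bed below 0.012 m and contact force between bar_2 and tray above 0.2 N and distance between bar_2 and tray_bed below 0.1 m), for 0.2 s.
At the end, for the whole second after the job is handed in: Bent bar at rest flat on the tray's bed (0 to 9 mm above it, parallel within 0.06 rad), lengthwise within 0.2 rad, its middle within 35 mm along and 50 mm across of the bed's centre; steady bars level on the plate, moved under 25 mm; cup, tape measure and tin moved under 30 mm (z of bar_2 in the frame of tray_bed between 0 and 0.009 m and x of bar_2 in the frame of tray_bed between -0.035 and 0.035 m and y of bar_2 in the frame of tray_bed between -0.05 and 0.05 m and angle between the z axis of bar_2 and the z axis of tray_bed, either way round below 0.06 rad and angle between the y axis of bar_2 and the x axis of tray_bed, either way round below 0.2 rad and linear speed of each of bar_2, bar_1, bar_3 below 0.01 m/s and distance of each of bar_1, bar_3 from where it was at the start of the episode below 0.025 m and angle between each of bar_1, bar_3's own z axis and vertical below 0.03 rad and distance of each of steel_cup, tape_measure, gel_tin from where it was at the start of the episode below 0.03 m); the robot touches nothing.
It fails at once if a steady bar is lifted or tipped from the plate (angle between any of bar_1, bar_3's own z axis and vertical above 0.12 rad or z of any of bar_1, bar_3 in the frame of plate above 0.03 m).
It fails at once if the bent bar is dropped (moves faster than 0.4 m/s with no finger touching it) (linear speed of bar_2 above 0.4 m/s and contact force between the fingers and bar_2 below 0.05 N).
It fails at once if the cup, tape measure or tin is shifted by more than 30 mm (distance of any of steel_cup, tape_measure, gel_tin from where it was at the start of the episode above 0.03 m).
It also fails if it takes over 56 s, if anything falls off the work surface, if the arm or the gripper's body presses on something with over 40 N, if the wrist force passes 120 N, or if a joint passes its speed limit or range.

## Working session

There is one attempt and no reset: what is moved stays moved. The work goes in short steps, each a Python script; the robot and the scene stay as the last script left them, time stands still between calls to the robot, and variables do not carry over. Pictures are saved under pics/ and viewed, at most 10 in all, crops included, and the job is handed in when it is done.

```bash
mkdir -p pics; python3 - <<'E'
from station import *
import cv2,numpy as np
for n in("top","side"):
    cv2.imwrite(f"pics/{n}0.png",cv2.resize(snapshot(n),(800,600),interpolation=cv2.INTER_CUBIC)); c=camera_info(n); print(n,c)
print(camera_info("wrist"),arm.read_eef_rot(),arm.read_time())
E
```

```text
top {'fx': 357.0068177478151, 'fy': 357.0068177478151, 'cx': 255.7911993095887, 'cy': 197.05878153351898, 'R': array([[ 0.01682134, -0.99978032,  0.01250399],
       [-0.99720095, -0.01768651, -0.07264607],
       [ 0.07285126, -0.01124699, -0.9972794 ]]), 't': array([-0.02563089,  0.4735053 ,  1.01517011])}
side {'fx': 405.94625886917044, 'fy': 405.94625886917044, 'cx': 264.7755554541996, 'cy': 187.53794939062792, 'R': array([[ 0.99689578,  0.07862257,  0.0041595 ],
       [ 0.06360613, -0.77310771, -0.63107743],
       [-0.04640119,  0.629383  , -0.77570869]]), 't': array([-0.44964631,  0.00280648,  1.31406614])}
{'fx': 297.3186396354542, 'fy': 297.3186396354542, 'cx': 254.78330901871868, 'cy': 197.57151704019248, 'T_tool_cam': array([[ 3.07869190e-03, -9.59494752e-01, -2.81709676e-01,
         7.25977556e-02],
       [ 9.99995209e-01,  2.86371352e-03,  1.17482319e-03,
         3.58656371e-04],
       [-3.20500882e-04, -2.81711943e-01,  9.59498972e-01,
        -7.07404212e-02],
       [ 0.00000000e+00,  0.00000000e+00,  0.00000000e+00,
         1.00000000e+00]])} [ 1.50309620e-01  9.88638263e-01 -1.17340851e-03 -1.59424924e-04] 0.1
```

View pics/top0.png

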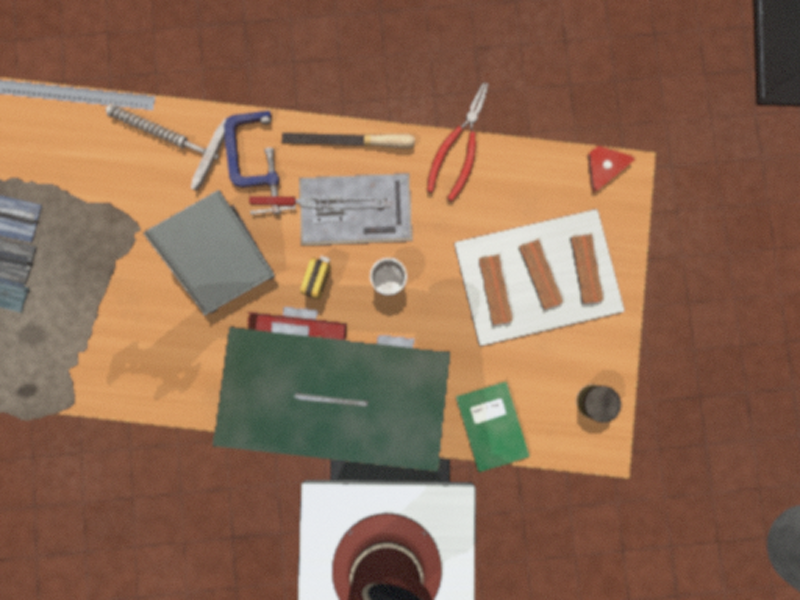

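View pics/side0.png

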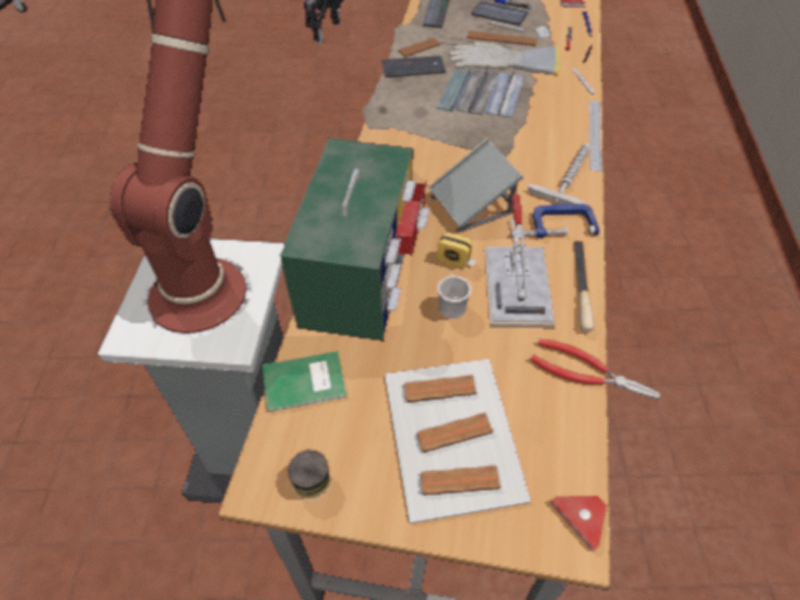

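Top picture: bars at about (495,290), (541,274), (587,269) on the plate, tray corners (148,233), (220,193), (273,275), (208,313), cup (388,277), tape (316,277), tin (600,403). Side picture shows the same, plus a tall green chest in front of the robot. Now I'll triangulate.

```bash
cat > h.py <<'E'
import numpy as np,cv2
from station import *
def P(n):
    c=camera_info(n);K=np.array([[c["fx"],0,c["cx"]],[0,c["fy"],c["cy"]],[0,0,1]])
    return K@np.c_[c["R"],c["t"]]
def tri(a,b,s=0.64): # pixel in 800px top, side
    X=cv2.triangulatePoints(P("top"),P("side"),np.float64(a)*s,np.float64(b)*s); X=(X[:3]/X[3]).ravel()
    r=[]
    for n,p in(("top",a),("side",b)):
        q=P(n)@np.r_[X,1]; r.append(np.linalg.norm(q[:2]/q[2]-np.float64(p)*s))
    return X.round(4),np.round(r,1)
def onplane(n,uv,z): # native pixel
    p=P(n);A=p[:,:3];o=-np.linalg.inv(A)@p[:,3];d=np.linalg.inv(A)@np.r_[uv,1]
    return o+d*(z-o[2])/d[2]
E
python3 - <<'E'
from h import *
for k,a,b in[("tray+y",(148,233),(490,142)),("tray+x",(220,193),(522,178)),("tray-y",(273,275),(463,225)),("tray-x",(208,313),(432,185)),
 ("ch n+y",(213,446),(330,142)),("ch f+y",(230,327),(413,150)),("ch n-y",(437,470),(287,258)),("ch f-y",(450,352),(380,270))]: print(k,*tri(a,b))
im=snapshot("top");hsv=cv2.cvtColor(im,cv2.COLOR_BGR2HSV)
hh=hsv[150:215,300:395]
m=np.zeros(im.shape[:2],np.uint8);r=slice(135,220),slice(292,400)
# plate region: bars are saturated inside white plate
poly=(np.array([(460,245),(597,215),(620,308),(482,342)])*.64).astype(int)
cv2.fillPoly(m,[poly],255); b=((hsv[...,1]>70)&(m>0)).astype(np.uint8)
cs,_=cv2.findContours(b,cv2.RETR_EXTERNAL,cv2.CHAIN_APPROX_NONE)
for c in cs:
    if cv2.contourArea(c)<200: continue
    W=np.array([onplane("top",p[0],.0215)[:2] for p in c]);(cx,cy),(w,h),a=cv2.minAreaRect(W.astype(np.float32)*1000)
    M=W-W.mean(0);e=np.linalg.svd(M,full_matrices=False)[2][0];e*=np.sign(e[0])
    print("bar",cx,cy,w,h,a,"axis",e,np.degrees(np.arctan2(e[1],e[0])),"r",np.hypot(cx,cy))
for n,p,z in(("cup",(388,277),.064),("tape",(316,277),.064),("tin",(600,403),.054)):print(n,onplane("top",np.array(p)*.64,z).round(3))
for p in[(457,241),(597,211),(622,311),(480,345)]:print("plate",onplane("top",np.array(p)*.64,.01).round(3))
cv2.imwrite("pics/tray.png",cv2.resize(im[100:220,80:240],(800,600),interpolation=cv2.INTER_CUBIC))
E
```

```text
tray+y [0.5911 0.4124 0.1092] [1.6 0.9]
tray+x [0.6619 0.2941 0.1079] [1.3 0.8]
tray-y [0.5371 0.2166 0.0303] [2.8 1.8]
tray-x [0.4627 0.3273 0.0445] [2.2 1.3]
ch n+y [0.2542 0.2577 0.2066] [1.6 0.9]
ch f+y [0.4285 0.2373 0.2134] [0.8 0.5]
ch n-y [ 0.2304 -0.073   0.2138] [3.8 2.5]
ch f-y [ 0.3979 -0.0907  0.2171] [1.3 0.9]
bar 511.2867126464844 -193.46685791015625 126.28814697265625 37.68522644042969 12.29722785949707 axis [0.97759729 0.21048405] 12.150720086474387 r 546.6658281239804
bar 541.4680786132812 -278.32891845703125 126.814208984375 37.697181701660156 21.851232528686523 axis [0.92984458 0.36795253] 21.589399644638643 r 608.8141481656116
bar 553.4373779296875 -363.7992858886719 126.92718505859375 38.68955993652344 9.800203323364258 axis [0.98551756 0.16957341] 9.763017255476942 r 662.3011789984942
cup [0.525 0.005 0.064]
tape [0.523 0.132 0.064]
tin [ 0.309 -0.375  0.054]
plate [ 0.603 -0.123  0.01 ]
plate [ 0.665 -0.389  0.01 ]
plate [ 0.476 -0.434  0.01 ]
plate [ 0.408 -0.168  0.01 ]
```

View pics/tray.png

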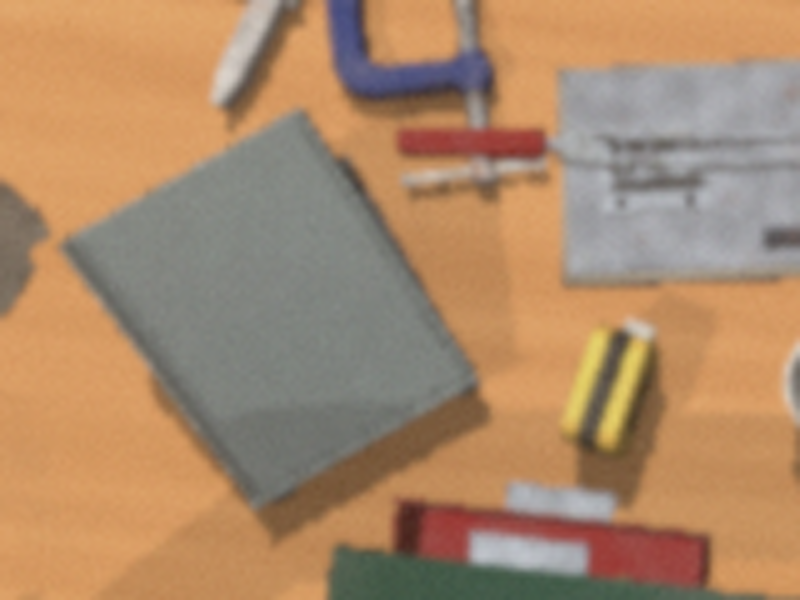

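Crop: tray outline corners at (68,243), (302,112), (475,385), (260,505). The low lip is on the lower-right side facing the robot, and the chest corner is close to it. I'll fit the tray pose, check reachability, then press.

```bash
cat >> h.py <<'E'
from scipy.optimize import least_squares
from scipy.spatial.transform import Rotation as Ro
obs=[("top",[(93.6,148.6),(140.4,122.4),(175,177),(132,201)]),("side",[tuple(.64*np.array(p)) for p in((490,142),(522,178),(463,225),(432,185))])]
mod=np.array([(85,70,10),(85,-70,10),(-86,-70,14),(-86,70,14)])/1e3
def trayR(a):
    return Ro.from_euler("z",a).as_matrix()@Ro.from_euler("y",-np.pi/6).as_matrix()
def fit():
    def f(p):
        X=mod@trayR(p[2]).T+[p[0],p[1],.066]; r=[]
        for n,uv in obs:
            q=np.c_[X,np.ones(4)]@P(n).T; r.append((q[:,:2]/q[:,2:]-uv).ravel())
        return np.concatenate(r)
    s=least_squares(f,[.56,.31,.55]); return s.x,f(s.x)
BARS=[((.5113,-.1935),12.2),((.5415,-.2783),21.7),((.5534,-.3638),9.8)]
def downq(deg,flip=1):
    a=np.radians(deg);x=-flip*np.array([np.cos(a),np.sin(a),0]);z=np.array([0,0,-1.])
    return Ro.from_matrix(np.c_[x,np.cross(z,x),z]).as_quat()
def slopeq(a,flip=1):
    T=trayR(a);x=-flip*T[:,0];z=-T[:,2]
    return Ro.from_matrix(np.c_[x,np.cross(z,x),z]).as_quat()
E
python3 - <<'E'
from h import *
p,r=fit();print(p,r.round(1))
T=trayR(p[2]);c=np.r_[p[:2],.066]
for fl in(1,-1):
    for d in(.07,.15):
        X=c+T@np.array([.01,.025,d]); j=arm.ik(X,slopeq(p[2],fl)); print("tray",fl,X,None if j is None else np.round(j,2))
    for (b,a) in BARS:
        j=arm.ik([*b,.15],downq(a,fl)); print("bar",fl,None if j is None else np.round(j,2))
print(arm.read_ft_force())
E
```

```text
[0.56606243 0.31522526 0.5384294 ] [ 0.3 -1.   0.6 -0.7  0.2 -2.2 -0.3 -1.8 -1.3 -1.3 -0.7 -1.2 -3.2 -0.2
 -1.9  0.9]
tray 1 [0.53062965 0.32318142 0.13162178] [-0.01  0.92 -0.96  2.01  1.81  0.71 -0.05]
tray 1 [0.49628905 0.30266989 0.20090381] [-0.2   0.6  -0.58  2.08  1.61  0.35 -0.01]
bar 1 [ 0.36  0.66 -0.06  1.88  0.06  0.6   2.05]
bar 1 [ 0.49  0.73 -0.08  1.7   0.08  0.71  2.31]
bar 1 [ 0.53  0.8   0.03  1.54 -0.03  0.81  2.32]
tray -1 [0.53062965 0.32318142 0.13162178] [-0.46  0.71 -0.2   2.02  2.21  0.19  2.49]
tray -1 [0.49628905 0.30266989 0.20090381] [-0.58  0.54 -0.02  2.09  1.89  0.04  2.77]
bar -1 [ 0.01  0.71  0.49  1.89 -0.52  0.67 -0.53]
bar -1 [ 0.08  0.81  0.62  1.72 -0.62  0.82 -0.2 ]
bar -1 [ 0.15  0.92  0.76  1.55 -0.73  0.97 -0.26]
[0.9494532  0.30819788 0.19057793]
```

```bash
cat >> h.py <<'E'
def fz(n=4):
    return np.mean([arm.read_ft_force()[2] for _ in range(n)])
def press(i,s,hi=.125):
    """press bar i at s m from the middle; returns True if it gives way"""
    b,a=BARS[i];q=downq(a);e=np.array([np.cos(np.radians(a)),np.sin(np.radians(a))])
    p=np.array(b)+s*e; arm.movep([*p,hi],q); arm.line_to([*p,.099],.1); arm.pause(.1); f0=fz();z=.099;z0=None;log=[]
    while z>.088:
        z-=.0005;arm.line_to([*p,z],.02);f=fz()-f0;zz=arm.read_tool_pos()[2];log.append((round(zz*1e3,2),round(f,2)))
        if z0 is None and f>.5: z0=zz
        if f>8 or (z0 and z0-zz>.0026): break
    arm.pause(.25); log.append(("hold",round(fz()-f0,2)))
    print(i,s,"t",arm.read_time(),log[-12:]); arm.line_to([*p,hi],.15)
    return z0 is not None and z0-zz>.0018
E
python3 - <<'E'
from h import *
arm.move_gripper(0.0,40)
print(arm.read_time(),arm.read_opening())
b,a=BARS[1]
arm.movep([.52,-.27,.22],downq(a)); print(arm.read_time(),np.round(arm.read_joint_positions(),2))
print(press(1,-.054))
E
```

```text
0.9167 -0.0034665735676211976
4.2417 [ 0.32  0.61  0.19  1.72 -0.15  0.82  2.53]
1 -0.054 t 6.9917 [(np.float64(98.89), np.float64(0.8)), (np.float64(98.0), np.float64(0.51)), (np.float64(97.41), np.float64(0.86)), (np.float64(96.93), np.float64(0.14)), (np.float64(96.49), np.float64(0.24)), (np.float64(95.96), np.float64(0.15)), ('hold', np.float64(-0.24))]
True
```

```bash
cat >> h.py <<'E'
def press(i,s,hi=.112):
    b,a=BARS[i];q=downq(a);e=np.array([np.cos(np.radians(a)),np.sin(np.radians(a))])
    p=np.array(b)+s*e; arm.movep([*p,hi],q); arm.line_to([*p,.0965],.08); arm.pause(.15); f0=fz();z=.0965;log=[]
    while z>.0885:
        z-=.0005;arm.line_to([*p,z],.02);arm.pause(.03);f=fz()-f0;zz=arm.read_tool_pos()[2];log.append((float(round(zz*1e3,2)),float(round(f,2))))
        if f>8: break
    arm.pause(.2); print(i,s,"t",arm.read_time(),log); arm.line_to([*p,hi],.15)
E
python3 - <<'E'
from h import *
press(1,-.054);press(1,.054)
E
```

```text
1 -0.054 t 10.2583 [(96.19, 0.22), (95.49, -0.97), (94.96, 0.12), (94.45, -0.27), (94.28, 3.8), (94.23, 7.0), (94.23, 9.62)]
1 0.054 t 14.0 [(96.08, 0.72), (95.48, -1.17), (94.94, 0.2), (94.46, 0.62), (94.31, 3.63), (94.3, 5.2), (94.29, 7.6), (94.24, 10.25)]
```

The middle bar is firm at both ends, with contact at TCP z = 94.3 mm. Next, the others.

```bash
cat >> h.py <<'E'
def press(i,s,hi=.105):
    b,a=BARS[i];q=downq(a);e=np.array([np.cos(np.radians(a)),np.sin(np.radians(a))])
    p=np.array(b)+s*e; arm.movep([*p,hi],q); arm.line_to([*p,.0952],.08); arm.pause(.1); f0=fz();log=[]
    for z in(.0942,.0937,.0932,.0927,.0922,.0917):
        arm.line_to([*p,z],.03);arm.pause(.03);f=fz()-f0;zz=arm.read_tool_pos()[2];log.append((float(round(zz*1e3,2)),float(round(f,2))))
        if f>5.5: break
    arm.pause(.2); r=zz<.0929; print(i,s,r,"t",arm.read_time(),log); arm.line_to([*p,hi],.15); return r
E
python3 - <<'E'
from h import *
for i,s in((0,.054),(0,-.054),(2,-.054),(2,.054)):
    if press(i,s): break
E
```

```text
0 0.054 True t 16.9833 [(94.29, 0.18), (93.91, 0.86), (93.32, 1.39), (92.83, 2.11), (92.35, 2.2), (91.99, 2.3)]
```

Bar 0 (the one nearest the cup) gives way by 2.3 mm at about 2 N at its far end, so it's the bent one. I'll grasp it at mid length, finding the plate with the fingertips first.

```bash
python3 - <<'E'
from h import *
b,a=BARS[0];q=downq(a)
arm.line_to([*b,.115],.2); arm.move_gripper(.65,60); print(arm.read_opening())
arm.line_to([*b,.086],.1); arm.pause(.1); f0=fz(); z=.086;log=[]
while z>.0745:
    z-=.001;arm.line_to([*b,z],.03);arm.pause(.03);f=fz()-f0;zz=arm.read_tool_pos()[2];log.append((float(round(zz*1e3,2)),float(round(f,2))))
    if f>4: break
print(log,arm.read_time())
arm.line_to([*b,zz+.0032],.05); arm.move_gripper(0,60)
print("grip",arm.read_opening(),arm.read_finger_force(),arm.read_ft_force(),arm.read_tool_pos(),arm.read_time())
cv2.imwrite("pics/w1.png",snapshot("wrist"))
E
```

```text
0.6512318386868188
[(85.3, 0.37), (83.99, 0.29), (82.9, 0.79), (81.95, 0.7), (80.94, 0.07), (79.96, 0.89), (78.95, 0.95), (78.63, 5.59)] 21.0333
grip 0.4387180399470961 60.82164287567139 [-0.89964808  0.82962865  4.46875662] [ 0.5112723  -0.19337     0.08204687] 21.575
```

View pics/w1.png

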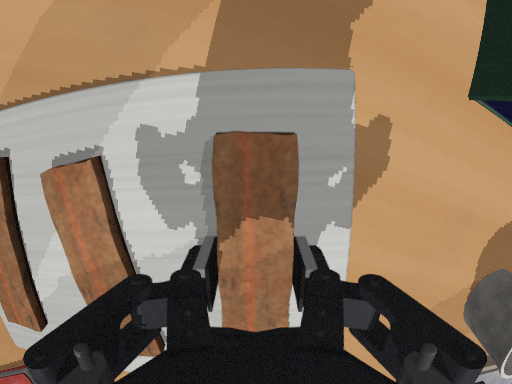

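Wrist picture: the bar sits squarely between the pads (bar edges at columns 215 and 297), clear of its neighbour. Lifting, then checking the IK for the carry.

```bash
python3 - <<'E'
from h import *
b,a=BARS[0]
arm.line_to([*b,.27],.2); print(arm.read_ft_force(),arm.read_opening(),arm.read_time(),np.round(arm.read_joint_positions(),2))
p,_=fit();T=trayR(p[2]);c=np.r_[p[:2],.066]
for fl in(-1,1):
    for nm,X,q in[("W",[.53,.31,.27],downq(np.degrees(p[2]),fl))]+[(d,c+T@np.array([.015,.03,d]),slopeq(p[2],fl)) for d in(.15,.12,.073)]:
        j=arm.ik(X,q); print(fl,nm,np.round(X,3),None if j is None else np.round(j,2))
E
```

```text
[ 0.27355231  0.40724223 -3.43990456] 0.4482296500042569 22.7167 [ 0.12  0.51  0.3   1.78 -0.19  0.89  2.29]
-1 W [0.53 0.31 0.27] [-1.13  0.82  1.08  1.6  -0.76  1.2  -0.92]
-1 0.15 [0.497 0.309 0.203] None
-1 0.12 [0.51  0.317 0.177] [-0.59  0.6  -0.02  2.06  2.36  0.06  2.3 ]
-1 0.073 [0.53  0.329 0.137] [-0.35  0.73 -0.39  2.01  1.92  0.29  2.82]
1 W [0.53 0.31 0.27] [-0.69  0.6   0.21  1.58 -0.14  0.98  1.67]
1 0.15 [0.497 0.309 0.203] [ 0.09  0.83 -1.15  2.06  1.63  0.79  0.07]
1 0.12 [0.51  0.317 0.177] [ 0.08  0.9  -1.15  2.04  1.7   0.83  0.04]
1 0.073 [0.53  0.329 0.137] [ 0.06  1.02 -1.15  2.    1.8   0.89  0.03]
```

```bash
python3 - <<'E'
from h import *
p,_=fit();T=trayR(p[2]);c=np.r_[p[:2],.066]
arm.movep([.6,.06,.33],downq(22)); print(arm.read_time(),np.round(arm.read_joint_positions(),2))
X=np.array([.545,.335,.30]);
for fl in(1,-1):
  for nm,Y in(("X",X),(.12,c+T@np.array([.015,.03,.12])),(.073,c+T@np.array([.015,.03,.073]))):
    j=arm.ik(Y,slopeq(p[2],fl));print(fl,nm,None if j is None else np.round(j,2))
E
```

```text
23.7833 [-0.3   0.53  0.27  1.54 -0.15  1.1   1.96]
1 X [-0.73  0.46  0.19  1.84 -0.2   0.33  1.71]
1 0.12 [ 0.08  0.9  -1.15  2.04  1.7   0.83  0.04]
1 0.073 [ 0.06  1.02 -1.15  2.    1.8   0.89  0.03]
-1 X [-1.11  0.57  0.81  1.85 -0.98  0.51 -0.74]
-1 0.12 [-0.59  0.6  -0.02  2.06  2.36  0.06  2.3 ]
-1 0.073 [-0.35  0.73 -0.39  2.01  1.92  0.29  2.82]
```

```bash
python3 - <<'E'
from h import *
p,_=fit();T=trayR(p[2]);c=np.r_[p[:2],.066];q=slopeq(p[2],1)
arm.movep([.545,.335,.30],q); print(arm.read_time(),np.round(arm.read_joint_positions(),2))
try:
    arm.line_to(c+T@np.array([.015,.03,.11]),.15)
except arm.MotionError as e: print("ME",e)
print(arm.read_time(),np.round(arm.read_joint_positions(),2),arm.read_tool_pos(),arm.read_ft_force(),arm.read_opening())
for d in(.11,.073):
    j=arm.ik(c+T@np.array([.015,.03,d]),q);print(d,None if j is None else np.round(j,2))
cv2.imwrite("pics/s2.png",cv2.resize(snapshot("side")[40:220,160:400],(800,600),interpolation=cv2.INTER_CUBIC))
E
```

```text
24.9083 [-0.72  0.46  0.19  1.84 -0.2   0.33  1.71]
ME the arm cannot follow that straight line within its joint ranges
24.9083 [-0.72  0.46  0.19  1.84 -0.2   0.33  1.71] [0.54651538 0.33221093 0.30009396] [ 0.38894852 -0.42302755 -4.51599048] 0.44059162445968486
0.11 [-0.11  0.75 -0.77  2.04  1.71  0.52 -0.05]
0.073 [-0.02  0.91 -0.96  2.    1.79  0.71 -0.03]
```

View pics/s2.png

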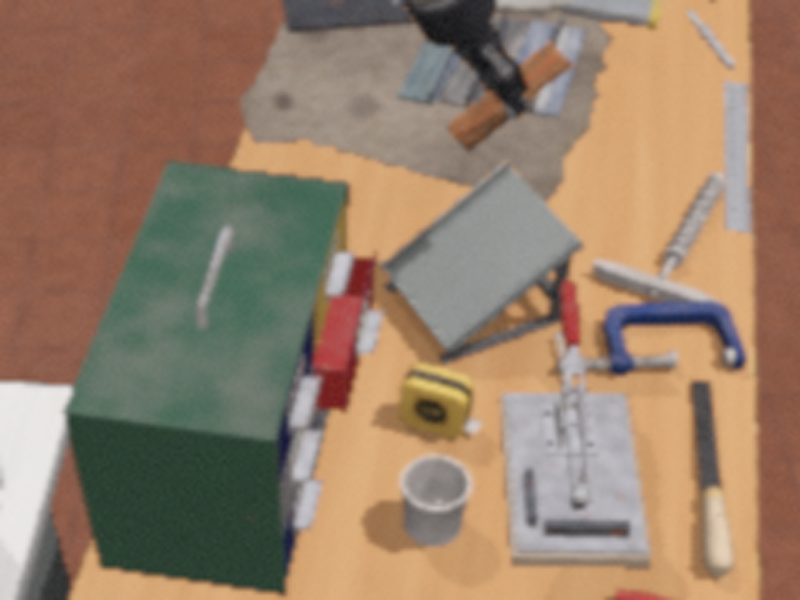

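The picture shows the bar held level-to-slope above and behind the tray, with its path clear. The straight line would pass the wrist singularity, so I'll identify the kinematics from free IK queries and choose a safe wrist-branch change.

```bash
cat > fk.py <<'E'
from h import *
import itertools
rng=np.random.default_rng(0)
def rots(j,s,c):
    ax="zyzyzyz";R=np.eye(3);out=[R]
    for k in range(7):
        R=R@Ro.from_euler(ax[k],s[k]*j[k]+(c if k==6 else 0)).as_matrix();out.append(R)
    return out
def ident():
    D=[]
    while len(D)<25:
        x=[rng.uniform(.45,.65),rng.uniform(-.3,.4),rng.uniform(.15,.3)]
        q=(Ro.from_rotvec(rng.normal(0,.2,3))*Ro.from_quat(downq(rng.uniform(-40,60)))).as_quat();j=arm.ik(x,q)
        if j is not None: D.append((np.array(j),np.array(x),Ro.from_quat(q).as_matrix()))
    best=None
    for s in itertools.product((1,-1),repeat=7):
        M=[rots(j,s,0)[-1].T@R for j,_,R in D[:8]]
        e=sum(np.linalg.norm(m-M[0]) for m in M)
        if best is None or e<best[0]: best=(e,s,np.arctan2(M[0][1,0],M[0][0,0]),M[0])
    e,s,c,M0=best
    A=np.vstack([np.hstack(rots(j,s,c)) for j,_,_ in D]);y=np.concatenate([x for _,x,_ in D])
    L=np.linalg.lstsq(A,y,rcond=None)[0]
    print("rot err",e,s,c,"pos err",abs(A@L-y).max())
    def fk(j):
        r=rots(j,s,c);return np.hstack(r)@L,r[-1],[sum(r[k]@L[3*k:3*k+3] for k in range(n)) for n in range(1,8)]
    return fk
E
python3 - <<'E'
from fk import *
fk=ident();j0=np.array(arm.read_joint_positions());print(fk(j0)[0],arm.read_tool_pos())
p,_=fit();T=trayR(p[2]);c=np.r_[p[:2],.066];q=slopeq(p[2],1);Rq=Ro.from_quat(q).as_matrix()
lo=np.array([-3.12,-.3,-1.34,.26,-1.36,.01,-2.84]);hi=np.array([3.12,2.06,1.32,2.42,4.5,1.98,2.84])
def solve(X,j3,seed):
    def f(j):
        x,R,_=fk(j);return np.r_[(x-X)*10,Ro.from_matrix(R.T@Rq).as_rotvec()*3,(j[2]-j3)]
    s=least_squares(f,np.clip(seed,lo+.01,hi-.01),bounds=(lo,hi));return s.x,s.cost
sd=np.array([-.2,.6,-.58,2.08,1.61,.35,-.01])
for d in(.15,.11,.072):
  for j3 in(-.3,-.5,-.7):
    j,co=solve(c+T@np.array([.015,.03,d]),j3,sd)
    print(d,j3,j.round(2),"%.1e"%co,"elbow..",[np.round(v,2).tolist() for v in fk(j)[2][2:6]])
    if d>.1:
      for t in np.linspace(0,1,7):
        x,R,_=fk(j0+t*(j-j0)); ends=[(x+R@np.array([sx*.0645,0,.072])) for sx in(-1,1)]
        print("   ",x.round(3),"tilt",np.degrees(np.arccos(-R[2,2])).round(),"ends",[v.round(3).tolist() for v in ends])
E
```

```text
rot err 9.57376406495687e-10 (-1, 1, -1, 1, -1, 1, -1) 1.5707963267496723 pos err 3.4236502521878265e-11
[0.54677861 0.33212514 0.30021349] [0.54677861 0.33212514 0.30021349]
0.15 -0.3 [-0.4   0.55 -0.3   2.07  1.55  0.19 -0.01] 2.2e-28 elbow.. [[0.14, 0.05, 0.49], [0.27, 0.1, 0.72], [0.34, 0.17, 0.56], [0.4, 0.25, 0.41]]
    [0.547 0.332 0.3  ] tilt 30.0 ends [[0.626, 0.379, 0.27], [0.53, 0.322, 0.206]]
    [0.541 0.315 0.276] tilt 28.0 ends [[0.621, 0.357, 0.242], [0.522, 0.3, 0.182]]
    [0.536 0.303 0.256] tilt 28.0 ends [[0.617, 0.343, 0.221], [0.518, 0.285, 0.163]]
    [0.53  0.297 0.239] tilt 28.0 ends [[0.612, 0.336, 0.206], [0.513, 0.279, 0.146]]
    [0.523 0.297 0.226] tilt 29.0 ends [[0.605, 0.337, 0.193], [0.507, 0.28, 0.132]]
    [0.512 0.301 0.214] tilt 29.0 ends [[0.593, 0.344, 0.182], [0.496, 0.287, 0.119]]
    [0.497 0.309 0.203] tilt 30.0 ends [[0.576, 0.356, 0.173], [0.48, 0.299, 0.109]]
0.15 -0.5 [-0.27  0.58 -0.5   2.07  1.57  0.31  0.01] 2.5e-24 elbow.. [[0.15, 0.03, 0.49], [0.3, 0.06, 0.71], [0.35, 0.16, 0.56], [0.4, 0.25, 0.41]]
    [0.547 0.332 0.3  ] tilt 30
[... 3297 characters left out ...]
.513 0.294 0.174] tilt 21.0 ends [[0.589, 0.333, 0.13], [0.487, 0.268, 0.085]]
    [0.514 0.302 0.166] tilt 25.0 ends [[0.591, 0.345, 0.127], [0.492, 0.282, 0.074]]
    [0.515 0.319 0.169] tilt 30.0 ends [[0.593, 0.367, 0.139], [0.498, 0.309, 0.074]]
0.072 -0.3 [-0.4   0.72 -0.3   2.01  1.99  0.24 -0.41] 4.4e-21 elbow.. [[0.17, 0.06, 0.46], [0.34, 0.13, 0.67], [0.39, 0.2, 0.5], [0.43, 0.27, 0.34]]
0.072 -0.5 [-0.28  0.75 -0.5   2.01  1.86  0.36 -0.24] 6.3e-30 elbow.. [[0.18, 0.04, 0.46], [0.37, 0.09, 0.66], [0.4, 0.18, 0.5], [0.43, 0.27, 0.34]]
0.072 -0.7 [-0.16  0.81 -0.7   2.    1.81  0.5  -0.13] 2.5e-22 elbow.. [[0.2, 0.02, 0.45], [0.4, 0.05, 0.63], [0.41, 0.16, 0.49], [0.43, 0.27, 0.34]]
```

```bash
python3 - <<'E'
from h import *
p,_=fit();T=trayR(p[2]);c=np.r_[p[:2],.066];n=T[:,2]
at=lambda d:c+T@np.array([.015,.03,d])
arm.move_j([-.40,.55,-.30,2.07,1.55,.19,-.01]); arm.line_to(at(.15),.1,slopeq(p[2],1))
arm.line_to(at(.085),.12); arm.pause(.15)
fn=lambda:np.mean([np.array(arm.read_ft_force())@n for _ in range(4)])
f0=fn();d=.085;log=[]
while d>.058:
    d-=.001;arm.line_to(at(d),.03);arm.pause(.03);f=fn()-f0;log.append((round(d*1e3),float(round(f,2))))
    if f>3: break
print(log,arm.read_time(),arm.read_opening(),arm.read_finger_force())
cv2.imwrite("pics/w3.png",snapshot("wrist"))
E
```

```text
[(84, 0.87), (83, 1.03), (82, 1.05), (81, 1.31), (80, 0.53), (79, 0.8), (78, 0.34), (77, 0.52), (76, 0.38), (75, 1.56), (74, -0.2), (73, 0.94), (72, 4.03)] 31.2833 0.4408379438998467 60.91197967529297
```

View pics/w3.png

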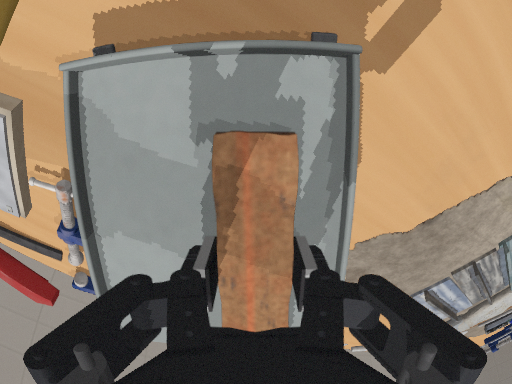

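Wrist picture: the bar (columns 215 to 297) lies parallel to the tray sides (columns 70 and 352), inside the edges. Bed contact came at the expected 72 mm. I'll open only a little since the tray side is close, then retract.

```bash
python3 - <<'E'
from h import *
p,_=fit();T=trayR(p[2]);c=np.r_[p[:2],.066]
at=lambda d:c+T@np.array([.015,.03,d])
arm.move_gripper(.5); print(arm.read_opening(),arm.read_finger_force(),arm.read_ft_force())
arm.pause(.3)
arm.line_to(at(.09),.04); arm.line_to(at(.14),.1); arm.pause(.5); print(arm.read_time())
cv2.imwrite("pics/w4.png",snapshot("wrist"))
cv2.imwrite("pics/s4.png",cv2.resize(snapshot("side")[60:150,240:360],(800,600),interpolation=cv2.INTER_CUBIC))
E
```

```text
0.49642163617026946 0.0 [-0.48372044 -0.25168129 -0.24205598]
33.6083
```

View pics/w4.png

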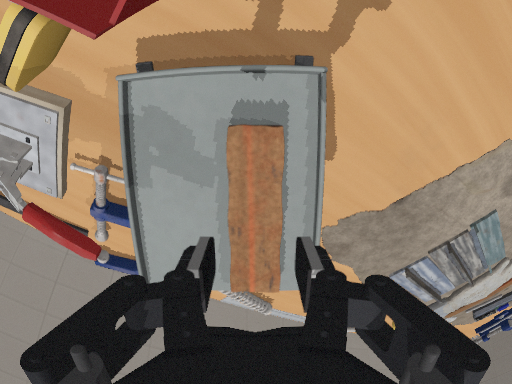

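The bar lies still on the bed: its low end is at (229..283,126) and its top end at row 291. The lip runs from (122,78) to (323,70). I'll turn these into tray coordinates.

```bash
python3 - <<'E'
from h import *
p,_=fit();T=trayR(p[2]);c=np.r_[p[:2],.066]
w=camera_info("wrist");C=w["T_tool_cam"];R=Ro.from_quat(arm.read_eef_rot()).as_matrix();o=R@C[:3,3]+arm.read_tool_pos()
for nm,uv,h in[("lo",(229,126),.0115),("lo",(283,126),.0115),("hi",(231,291),.0115),("hi",(279,292),.0115),("lip",(122,78),.014),("lip",(323,70),.014)]:
    d=(np.array(uv)-[w["cx"],w["cy"]])/w["fx"];r=np.linalg.norm(d);v=np.r_[d/r*np.sin(r),np.cos(r)];v=R@C[:3,:3]@v
    a=T.T@(o-c);b=T.T@v;print(nm,(a+b*(h-a[2])/b[2]).round(4))
cv2.imwrite("pics/w5.png",snapshot("wrist"));print(cv2.absdiff(cv2.imread("pics/w4.png"),cv2.imread("pics/w5.png")).mean())
E
```

```text
lo [-0.0477  0.0142  0.0115]
lo [-0.0478  0.0502  0.0115]
hi [0.08   0.0127 0.0115]
hi [0.0809 0.0511 0.0115]
lip [-0.085  -0.0608  0.014 ]
lip [-0.0866  0.0763  0.014 ]
2.26129150390625
```

View pics/s4.png

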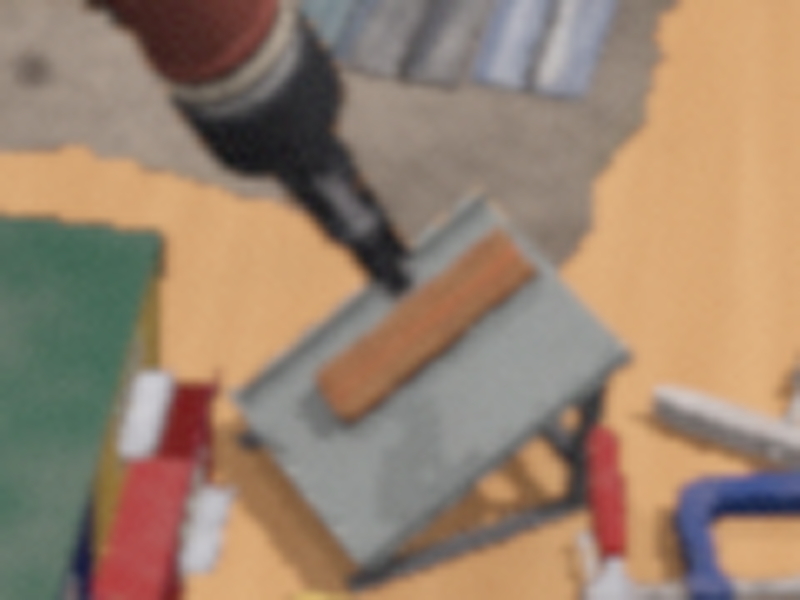

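The bar is at about x = +16 mm, y = +25 to 32 mm, flat and aligned with the slope, and the gripper is clear of it. Handing in.

```bash
python3 - <<'E'
from h import *
print(ticket.finish_job(),arm.read_time())
E
```

```text
the job is handed in; nothing more can be done
the job is handed in; nothing more can be done
```

I handed the job in: the bar nearest the cup rocked when pressed at its far end, and it now lies flat and lengthwise on the tray bed, released, about 16 mm up-slope and 25–32 mm across from the bed's centre; the far bar was never pressed, and no verdict came back.

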